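# Clip two honing rods into their stations

### The arm

A 6-joint arm with a two-finger parallel gripper is mounted at the origin on the work surface. World frame = base frame: x ahead of the robot, y to its left, z up, the work surface at z = 0. Lengths are in mm, angles in rad, forces in N, time in s.
With the tool pointing down it reaches from about 350 to 875 mm from the base axis. Payload 4.2 kg.
Tool frame: the origin (TCP) lies on the mounting face of the last link; the fingertips stand 173 mm ahead of it and the grasp point (between the pads) lies 155 mm ahead of it; z points along the fingers, y is the line along which they close (so a half turn about z gives the same grasp; the last joint's range is limited). The gripper opens to 85 mm and grips with 20 to 120 N. Pads are 22 mm wide; open, the fingers measure 114 mm over their backs; the gripper's body (76 mm by 85 mm) begins 54 mm behind the grasp point. The pads swing forward as they close: fully open they stand 13 mm farther back than shut.
Start: joints at [1.582, 0.385, 0.008, 0, -1.194, -0.259], TCP at [153.263, 605.896, 404.712] pointing down, gripper open.
Joint ranges: [-3.14, 3.14], [-1.21, 2.06], [-1.07, 1.41], [-3.16, 2.05], [-2.99, -0.16], [-3.1, 3.1]. Speed limits (rad/s): [2.79, 2.79, 3.14, 3.14, 3.14, 3.14].

### API

Orientations are given as a unit quaternion [x, y, z, w].
In Python, from bench import arm gives the robot as it stands. The module is installed in compiled form; this text tells all that it offers.
- The arm moves only by the tool move_arm, never from a script. Its arguments are lists of equal length, an entry for each row: "fingers": the finger opening in mm, from 0 to 85.4; "travel": the shift along the tool's x, y, z in mm, a list of three; "dr": the turn, a rotation vector about the tool's x, y, z in rad, a list of three. A call has 1 to 10 rows; each row is the pose to reach, as a shift and turn from the pose commanded when the call began, along the tool's axes at that moment; what a row does not reach only later rows make up. A row lasts 1/10 s, in which the tool goes at most 50 mm and 8.59 degrees, less where a joint would pass 70% of its speed; a pose out of reach is approached as far as the arm can. A call with a gripper value outside its range is refused whole. The fingers move at their own pace and stop on an object; the grip force is fixed at half the most. Time passes only in rows, so rows that repeat a pose let the fingers close. It gives the time, the measured TCP pose, the force, the opening and the grip force at its end, in the units of the state.
- arm.read_state(): the state, without advancing time (a new reading comes with each control period).
- arm.get_image(name): name is "side" or "top" or "wrist"; returns the picture (400x640x3 uint8, red, green, blue); there is no depth.
- arm.camera_model(name): a dict with "intrinsics" (3x3 intrinsics, pixels), "k1" (the pictures are not rectified: a ray, as slopes to the right and down, at radius r is drawn at 1 + k1 r^2 times it, then the intrinsics apply), "pose" (4x4, takes a point from camera to world coordinates). Camera axes: x right, y up, looking along -z (the intrinsics and any distortion apply to the point x, -y, -z); pixel columns grow to the right and rows downward; lengths in mm; the calibration is good to about 2 mm. A picture is of the moment at which its call begins: read the wrist's pose just before it. camera_model takes no time and is no camera call; for the wrist camera it gives the pose at the moment of the call.
- arm.job_done(): hands the job in; it is judged then, once.
The state is a dict: "clock": time; "joints": joint angles; "joint_vel": joint speeds; "joint_efforts": joint torques, N m; "position": TCP position; "ee_rot": TCP orientation; "contact_force": force on the tool from outside, world axes, zero at the start; "wrist_torque": the same for the moment, N m; "gripper_width": finger opening in mm; "grasp_force": force on a finger pad.
Only numpy, scipy, OpenCV 4.12 (cv2) and the standard library are available. Lean on these libraries where they do the work, as an engineer would, in place of code of your own. Each camera call takes 0.05 s, during which the arm holds its last target. There are 200 camera calls.

### The job

Put both ceramic honing rods away, each in the clip station of its own colour: lay the rod along the station between the end guards and press it down past both sprung jaws until it is fully home in the forks and the jaws have closed over it. The stations leave room for fingers only around the middle of the rod, while the green rod can be taken only by the end that sticks out of its channel, so it has to be set down and taken again by the middle. Leave everything else on the bench where it stands.

Things in the scene. Friction and masses are not known exactly. Their poses are not given: they have to be found in the camera images.
- rod_blue: honing rod: straight white ceramic rod with blue ends, 16 mm diameter, 180 mm long, round ends, about 140 g; origin at its middle, on its axis; x runs along the rod (the two ends are alike). It starts lying in the two-V rest.
- rod_green: honing rod: straight white ceramic rod with green ends, 16 mm diameter, 180 mm long, round ends, about 140 g; origin at its middle, on its axis; x runs along the rod (the two ends are alike). It starts lying in the storage channel with only its +x end sticking out.
- clip_blue: clip station, fixed: blue base plate 212 x 70 x 10 mm (x, y, z), origin under its centre. Two aluminium forks, 16 mm long in x, centred at x = -38 and +38 mm, with an 18 mm slot open upward: fixed prong at +y (flared, top 69 mm above the bench), sprung jaw at -y. At each end a blue guard: two walls 26 mm apart, tops 56 mm up, |x| = 57 to 103 mm; end walls' inner faces at |x| = 98 mm
- clip_blue_seat (a point): where the middle of the rod lies when home in the blue station: 46 mm above the bench, over the plate's centre; x along the seat, z up. Between the forks 60 mm are clear for fingers (down to the 10 mm plate); nowhere else
- clip_blue_jaw0 (a joint): orange sprung jaw at x = -38 mm of the blue station, top 75 mm above the bench; its nose overhangs the slot and a rod pushed straight down drives it outward (about 6 N per jaw). Hinge angle: 0 closed, grows outward to 0.7 rad; springs back by itself
- clip_blue_jaw1 (a joint): orange sprung jaw at x = +38 mm of the blue station, top 75 mm above the bench; its nose overhangs the slot and a rod pushed straight down drives it outward (about 6 N per jaw). Hinge angle: 0 closed, grows outward to 0.7 rad; springs back by itself
- clip_green: clip station, fixed: green base plate 212 x 70 x 10 mm (x, y, z), origin under its centre. Two aluminium forks, 16 mm long in x, centred at x = -38 and +38 mm, with an 18 mm slot open upward: fixed prong at +y (flared, top 69 mm above the bench), sprung jaw at -y. At each end a green guard: two walls 26 mm apart, tops 56 mm up, |x| = 57 to 103 mm; end walls' inner faces at |x| = 98 mm
- clip_green_seat (a point): where the middle of the rod lies when home in the green station: 46 mm above the bench, over the plate's centre; x along the seat, z up. Between the forks 60 mm are clear for fingers (down to the 10 mm plate); nowhere else
- clip_green_jaw0 (a joint): orange sprung jaw at x = -38 mm of the green station, top 75 mm above the bench; its nose overhangs the slot and a rod pushed straight down drives it outward (about 6 N per jaw). Hinge angle: 0 closed, grows outward to 0.7 rad; springs back by itself
- clip_green_jaw1 (a joint): orange sprung jaw at x = +38 mm of the green station, top 75 mm above the bench; its nose overhangs the slot and a rod pushed straight down drives it outward (about 6 N per jaw). Hinge angle: 0 closed, grows outward to 0.7 rad; springs back by itself
- v_rest: wooden rest, fixed: plate 180 x 60 x 10 mm, origin under its centre, x along a rod lying in it; two V supports 12 mm long in x at x = -38 and +38 mm, tops about 55 mm above the bench, 43 mm across in y; a rod in them has its axis 46 mm above the bench. Free between the supports and beyond them
- channel: black storage channel, fixed, x along it: walls from x = -107 to +34 mm, open at +x, tops 58 mm above the bench, 26 mm between the walls (too narrow for fingers), end wall at -x, origin under x = 0, y = 0 on the bench. A rod lies on its floor with axis 46 mm above the bench and sticks out about 56 mm at +x; under the free end is only an 8 mm steel plate
- oil_bottle: bystander: amber glass bottle with black cap, 48 mm diameter, 100 mm tall; origin at the centre of its foot
- paste_tin: bystander: steel tin with a red band, 64 mm diameter, 55 mm tall; origin at the centre of its foot
- whetstone: bystander: two-layer whetstone on a dark wooden base, 65 x 170 x 36 mm (x, y, z); origin under its centre
- contact_wheel: bystander: black rubber wheel lying flat, 84 mm diameter, 35 mm high; origin under its centre
- angle_gauge: bystander: brass T-shaped gauge block, 60 x 50 x 28 mm; origin under its centre
- wrench: bystander: steel wrench lying flat, about 180 mm long along its x; origin under its middle

How it is judged (in metres and radians):
At the end, for the whole second after the job is handed in: Each rod lies at rest in the station of its own colour: its middle within 13 mm along, 4 mm across and 4 mm in height of the seat point, its axis within 0.06 rad of the seat's x, and both jaws of each station closed to within 0.08 rad (x of rod_blue in the frame of clip_blue_seat between -0.013 and 0.013 m and y of rod_blue in the frame of clip_blue_seat between -0.004 and 0.004 m and z of rod_blue in the frame of clip_blue_seat between -0.004 and 0.004 m and angle between the x axis of rod_blue and the x axis of clip_blue_seat, either way round below 0.06 rad and linear speed of each of rod_blue, rod_green below 0.02 m/s and value of joint each of clip_blue_jaw0, clip_blue_jaw1, clip_green_jaw0, clip_green_jaw1 below 0.08 rad and x of rod_green in the frame of clip_green_seat between -0.013 and 0.013 m and y of rod_green in the frame of clip_green_seat between -0.004 and 0.004 m and z of rod_green in the frame of clip_green_seat between -0.004 and 0.004 m and angle between the x axis of rod_green and the x axis of clip_green_seat, either way round below 0.06 rad); the robot touches nothing.
It fails at once if any bystander (bottle, tin, whetstone, wheel, gauge, wrench) is moved by more than 30 mm (distance of any of oil_bottle, paste_tin, whetstone, contact_wheel, angle_gauge, wrench from where it was at the start of the episode above 0.03 m).
It also fails if it takes over 67 s, if anything falls off the work surface, if the arm or the gripper's body presses on something with over 40 N, if the wrist force passes 120 N, or if a joint passes its speed limit or range.

## Working session

There is one attempt and no reset: what is moved stays moved. The work goes in short steps, Python scripts to look and compute and a tool call to move; the robot and the scene stay as the last step left them, time stands still between calls to the robot, and variables do not carry over. Pictures are saved under pics/ and viewed, at most 12 in all, crops included, and the job is handed in when it is done.

Besides the shell and the picture viewer there is one more tool, called after "Call:" as a command line: name --argument value ..., lists and objects as JSON in quotes. move_arm: Moves the arm, as the interface text tells. Its arguments: {"type":"object","properties":{"fingers":{"type":"array","items":{"type":"number"}},"travel":{"type":"array","items":{"type":"array","items":{"type":"number"}}},"dr":{"type":"array","items":{"type":"array","items":{"type":"number"}}}},"required":["fingers","travel","dr"]}

```bash
mkdir -p pics; python3 - <<'E'
from bench import arm
import cv2,numpy as np
s=arm.read_state();print({k:np.round(v,3).tolist() for k,v in s.items()})
for n in("top","side"):
    m=arm.camera_model(n);print(n,np.round(m["intrinsics"],1).tolist(),m["k1"],np.round(m["pose"],3).tolist())
    cv2.imwrite(f"pics/{n}0.png",cv2.resize(arm.get_image(n)[:,:,::-1],(800,500),interpolation=cv2.INTER_CUBIC) if 0 else arm.get_image(n)[:,:,::-1])
E
```

```text
{'clock': 0.0, 'joints': [1.582, 0.386, 0.007, -0.001, -1.194, -0.259], 'joint_vel': [0.0, -0.0, -0.001, -0.001, 0.001, 0.001], 'joint_efforts': [-0.001, -39.229, 18.84, 4.186, -0.005, -0.0], 'position': [153.204, 605.708, 403.611], 'ee_rot': [0.992, -0.124, -0.0, 0.001], 'contact_force': [-0.309, 0.878, -1.225], 'wrist_torque': [0.008, 0.006, -0.011], 'grasp_force': 0.0, 'gripper_width': 85.432}
top [[408.0, 0.0, 320.2], [0.0, 408.0, 197.6], [0.0, 0.0, 1.0]] -0.07227514879131619 [[-0.019, 0.985, -0.174, 379.563], [-1.0, -0.021, -0.009, 2.797], [-0.012, 0.174, 0.985, 1189.469], [0.0, 0.0, 0.0, 1.0]]
side [[384.0, 0.0, 319.6], [0.0, 384.0, 200.9], [0.0, 0.0, 1.0]] -0.07566356576159913 [[0.992, 0.091, -0.087, 510.632], [-0.126, 0.732, -0.67, -602.288], [0.002, 0.675, 0.737, 746.11], [0.0, 0.0, 0.0, 1.0]]
```

View pics/top0.png

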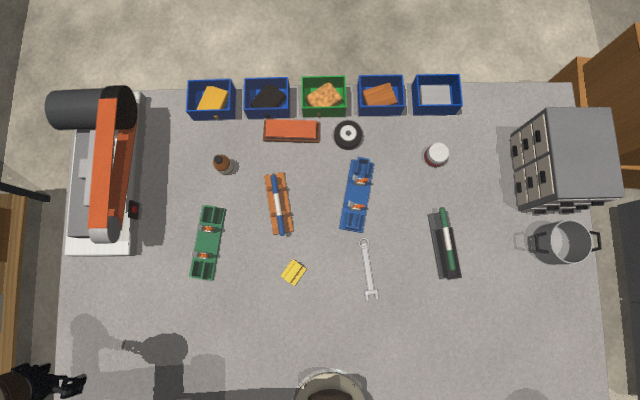

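The top view shows everything: the green clip at (207,242), the V-rest with the blue rod at (279,204), the blue clip at (356,194) and the channel with the green rod at (446,243). I'll get coarse poses from it by projection and check where the wrist camera looks.

```bash
cat > h.py <<'E'
from bench import arm
import cv2,numpy as np
from scipy.spatial.transform import Rotation as R
F=np.diag([1,-1,-1])
def und(px,m):
    K=m["intrinsics"];d=(np.atleast_2d(px).astype(float)-K[:2,2])/[K[0,0],K[1,1]]
    u=d.copy()
    for _ in range(20): u=d/(1+m["k1"]*(u**2).sum(1,keepdims=True))
    return u
def unproj(px,z,m):
    P=np.array(m["pose"]);u=und(px,m)
    d=np.c_[u,np.ones(len(u))]@F@P[:3,:3].T
    return P[:3,3]+d*((z-P[2,3])/d[:,2:])
def proj(X,m):
    P=np.array(m["pose"]);c=(np.atleast_2d(X)-P[:3,3])@P[:3,:3]@F
    u=c[:,:2]/c[:,2:];u=u*(1+m["k1"]*(u**2).sum(1,keepdims=True))
    K=m["intrinsics"];return u*[K[0,0],K[1,1]]+K[:2,2]
def shot(n,name):
    m=arm.camera_model(n);im=np.ascontiguousarray(arm.get_image(n)[:,:,::-1]);cv2.imwrite(f"pics/{name}.png",im);return im,m
E
python3 - <<'E'
from h import *
im=cv2.imread("pics/top0.png");m=arm.camera_model("top")
t=[]
for (c,r) in((207,242),(279,204),(356,194),(446,243)):
    t.append(cv2.resize(im[r-48:r+48,c-25:c+25],None,fx=4,fy=4,interpolation=cv2.INTER_CUBIC))
cv2.imwrite("pics/mont.png",np.hstack(t))
for n,p,z in [("gclip",(207,242),10),("gA",(213,206),10),("gB",(200,279),10),("rest",(279,204),46),("r1",(271,174),46),("r2",(285,234),46),("bclip",(356,194),10),("bA",(362,158),10),("bB",(349,231),10),("rodgtip",(442,208),46),("rodg2",(453,265),46),("wheel",(348,134),20),("bottle",(222,163),50),("wrench",(369,270),5),("gauge",(293,272),14),("tin",(436,155),30)]:
    print(n,np.round(unproj(p,z,m)[0],0))
w=arm.camera_model("wrist");print(np.round(w["intrinsics"],1).tolist(),w["k1"])
s=arm.read_state();Rt=R.from_quat(s["ee_rot"]).as_matrix();P=np.array(w["pose"])
print("cam in tool",np.round(Rt.T@(P[:3,3]-s["position"]),1),np.round(Rt.T@P[:3,:3],3).tolist());print("tool",np.round(Rt,3).tolist())
E
```

```text
gclip [464. 345.  10.]
gA [570. 330.  10.]
gB [358. 363.  10.]
rest [566. 130.  46.]
r1 [654. 154.  46.]
r2 [480. 114.  46.]
bclip [597. -92.  10.]
bA [ 706. -114.   10.]
bB [489. -68.  10.]
rodgtip [ 545. -333.   46.]
rodg2 [ 384. -353.   46.]
wheel [778. -74.  20.]
bottle [689. 296.  50.]
wrench [ 376. -122.    5.]
gauge [374.  95.  14.]
tin [ 705. -331.   30.]
[[302.5, 0.0, 318.5], [0.0, 302.5, 202.9], [0.0, 0.0, 1.0]] -0.04843708531904886
cam in tool [78.3 -0.  31.7] [[0.0, 0.952, 0.305], [1.0, -0.0, 0.0], [0.0, 0.305, -0.952]]
tool [[0.969, -0.245, -0.0], [-0.245, -0.969, -0.002], [0.0, 0.002, -1.0]]
```

View pics/mont.png

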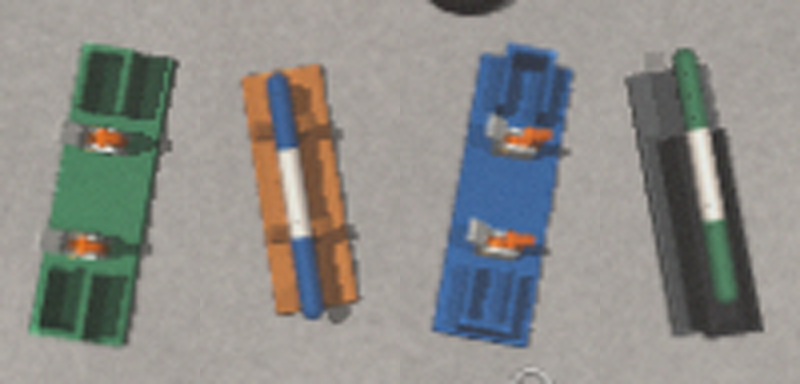

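The jaws (orange) are on the world −y side of both stations, so each clip's x points roughly along world +x. Next I'll move to look at the rest and the blue rod up close.

```bash
cat >> h.py <<'E'
def goal(x,y,z,yaw,s=None):
    s=s or arm.read_state();R0=R.from_quat(s["ee_rot"])
    d=R0.inv().apply(np.array([x,y,z])-s["position"])
    dr=(R0.inv()*R.from_euler("z",yaw)*R.from_euler("x",np.pi)).as_rotvec()
    print("goal travel",np.round(d,1).tolist(),"dr",np.round(dr,4).tolist(),"len",round(np.linalg.norm(d)))
E
python3 -c "
from h import *
goal(560,130,350,.22)"
```

```text
goal travel [511.1, 361.3, 54.5] dr [0.0019, 0.0003, -0.4679] len 628
```

Call:
move_arm --fingers '[85, 85, 85, 85, 85, 85, 85, 85, 85, 85]' --travel '[[41, 29, 4], [82, 58, 8], [123, 87, 12], [164, 116, 16], [205, 145, 20], [246, 174, 24], [287, 203, 28], [328, 232, 32], [369, 261, 36], [410, 290, 40]]' --dr '[[0, 0, -0.05], [0, 0, -0.1], [0, 0, -0.15], [0, 0, -0.2], [0, 0, -0.25], [0, 0, -0.3], [0, 0, -0.35], [0, 0, -0.4], [0, 0, -0.44], [0.002, 0, -0.468]]'

```text
clock: 1.1
position: [478.0, 225.3, 364.7]
ee_rot: [0.994, 0.111, -0.0, -0.001]
contact_force: [1.4, 0.9, -0.6]
gripper_width: 85.0
grasp_force: 0.0
```

```bash
python3 -c "
from h import *
goal(560,130,350,.22)"
```

```text
goal travel [59.0, 111.0, 14.5] dr [-0.002, -0.0002, 0.0018] len 127
```

Call:
move_arm --fingers '[85, 85, 85, 85, 85]' --travel '[[20, 37, 5], [40, 74, 10], [59, 111, 14], [59, 111, 14], [59, 111, 14]]' --dr '[[0, 0, 0], [0, 0, 0], [0, 0, 0], [0, 0, 0], [0, 0, 0]]'

```text
clock: 1.6
position: [559.3, 130.7, 349.9]
ee_rot: [0.994, 0.109, -0.001, -0.001]
contact_force: [-0.2, 0.0, -0.4]
gripper_width: 85.2
grasp_force: 0.0
```

```bash
python3 - <<'E'
from h import *
im,m=shot("wrist","w1")
s=arm.read_state();print(s["position"],s["ee_rot"],np.abs(s["joint_vel"]).max())
import json;json.dump({k:np.array(v).tolist() for k,v in m.items()},open("pics/w1.json","w"))
E
```

```text
[558.81705857 131.46962832 350.32342654] [ 9.93986327e-01  1.09499675e-01 -4.54155905e-04 -8.92975769e-04] 0.02673692621643275
```

View pics/w1.png

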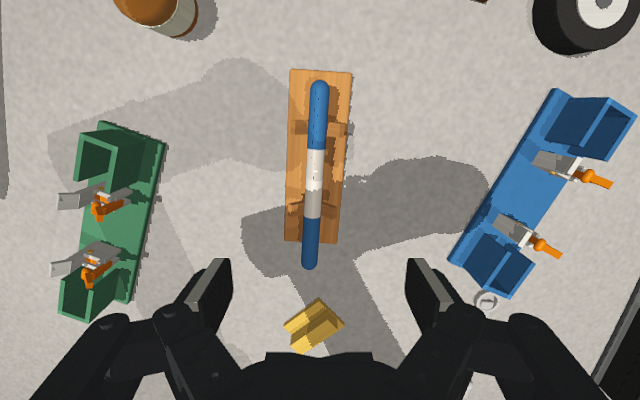

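The wrist picture shows the blue rod in the rest from (319,82) to (309,268), with the green clip left and the blue clip right. I'll fit the rod axis from the mask.

```bash
cat >> h.py <<'E'
import json
def rodfit(im,m,box,hue,z=46,minA=60):
    """fit the rod by its two coloured ends; returns middle, yaw, length, end points (world)"""
    c0,r0,c1,r1=box;hsv=cv2.cvtColor(im,cv2.COLOR_BGR2HSV)
    k=((abs(hsv[...,0].astype(int)-hue)<12)&(hsv[...,1]>90)&(hsv[...,2]>40)).astype(np.uint8)
    b=np.zeros_like(k);b[r0:r1,c0:c1]=k[r0:r1,c0:c1]
    n,l,st,ce=cv2.connectedComponentsWithStats(b)
    pts=np.vstack([np.argwhere(l==i)[:,::-1] for i in range(1,n) if st[i,4]>=minA])
    W=unproj(pts,z,m)[:,:2];c=(W.min(0)+W.max(0))/2
    for _ in range(3):
        rect=cv2.minAreaRect(W.astype(np.float32))
    bx=cv2.boxPoints(rect);e=[bx[1]-bx[0],bx[2]-bx[1]];L=[np.linalg.norm(v) for v in e]
    u=e[int(np.argmax(L))]/max(L);u=u*np.sign(u[0])
    return np.round(rect[0],1),np.round(np.arctan2(u[1],u[0]),4),np.round(L,1),[st[i].tolist() for i in range(1,n) if st[i,4]>=minA]
E
python3 - <<'E'
from h import *
im=cv2.imread("pics/w1.png");m={k:np.array(v) for k,v in json.load(open("pics/w1.json")).items()}
hsv=cv2.cvtColor(im,cv2.COLOR_BGR2HSV);print(hsv[110,318],hsv[240,311],hsv[200,535],hsv[230,130])
print(rodfit(im,m,(290,70,345,280),106))
goal(590,-92,350,-.2)
E
```

```text
[104 159 188] [105 166 115] [104 160 177] [ 71 106 137]
(array([567.6, 137.7]), np.float32(0.1533), array([ 16.1, 179.9], dtype=float32), [[307, 80, 22, 70, 1229], [301, 217, 19, 53, 807]])
goal travel [-18.2, 224.9, -0.1] dr [-0.0017, 0.0011, 0.4194] len 226
```

Call:
move_arm --fingers '[85, 85, 85, 85, 85, 85, 85]' --travel '[[-4, 45, 0], [-8, 90, 0], [-12, 135, 0], [-16, 180, 0], [-18, 225, 0], [-18, 225, 0], [-18, 225, 0]]' --dr '[[0, 0, 0.08], [0, 0, 0.16], [0, 0, 0.24], [0, 0, 0.34], [-0.001, 0.001, 0.42], [-0.001, 0.001, 0.42], [-0.001, 0.001, 0.42]]'

```text
clock: 2.35
position: [590.3, -91.6, 350.4]
ee_rot: [0.995, -0.1, 0.0, -0.001]
contact_force: [0.8, 0.3, 0.7]
gripper_width: 85.2
grasp_force: 0.0
```

```bash
python3 - <<'E'
from h import *
im,m=shot("wrist","w2")
json.dump({k:np.array(v).tolist() for k,v in m.items()},open("pics/w2.json","w"))
s=arm.read_state();print(s["position"],s["ee_rot"],np.abs(s["joint_vel"]).max())
im2,m2=shot("top","top2")
E
```

```text
[590.29366677 -90.79950931 350.46881096] [ 9.95086053e-01 -9.90105024e-02  4.20328666e-04 -7.00395018e-04] 0.019019535672314774
```

View pics/w2.png

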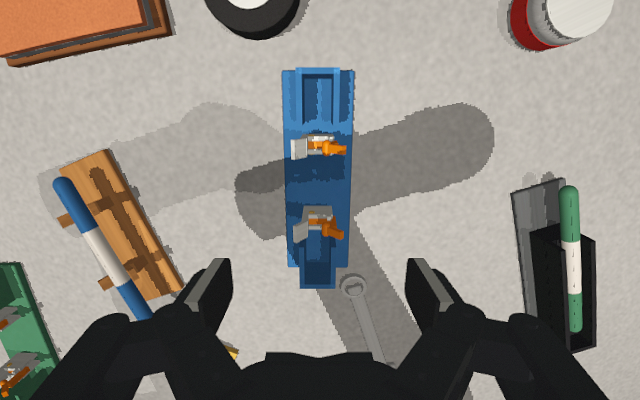

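The blue clip spans (285–355, 68–288), jaws on the right. I'll fit a box model of the station to its colour mask, and do the same for the green clip from the first wrist picture as a rough value.

```bash
cat >> h.py <<'E'
from scipy.optimize import minimize
def box(x0,x1,y0,y1,z0,z1): return np.array([[x,y,z] for x in(x0,x1) for y in(y0,y1) for z in(z0,z1)],float)
def clipmodel(t):
    b=[box(-106,106,-35,35,0,10)]
    for s in(-1,1):
        xs=sorted((57*s,103*s));b+=[box(*xs,13,13+t,10,56),box(*xs,-13-t,-13,10,56),box(*sorted((98*s,103*s)),-13-t,13+t,10,56)]
    return b
def clipfit(im,m,bx,hue,g):
    c0,r0,c1,r1=bx;S=4;hsv=cv2.cvtColor(im,cv2.COLOR_BGR2HSV)
    k=((abs(hsv[...,0].astype(int)-hue)<14)&(hsv[...,1]>70)).astype(np.uint8)[r0:r1,c0:c1]
    k=cv2.morphologyEx(cv2.copyMakeBorder(k,20,20,20,20,cv2.BORDER_CONSTANT),cv2.MORPH_CLOSE,np.ones((9,9),np.uint8))[20:-20,20:-20]
    cs=max(cv2.findContours(k,cv2.RETR_EXTERNAL,cv2.CHAIN_APPROX_NONE)[0],key=cv2.contourArea)
    k=cv2.drawContours(np.zeros_like(k),[cs],-1,1,-1)
    K=cv2.resize(k,None,fx=S,fy=S,interpolation=cv2.INTER_NEAREST)
    def rend(p):
        M=np.zeros_like(K);Rz=R.from_euler("z",p[2]).as_matrix()
        for b in clipmodel(p[3]):
            q=((proj(b@Rz.T+[p[0],p[1],0],m)-[c0,r0]+.5)*S).astype(np.float32)
            cv2.fillConvexPoly(M,cv2.convexHull(np.round(q*16).astype(np.int32)),1,shift=4)
        return M
    f=lambda p:float((rend(p)!=K).sum())/S/S
    for st in(12,4,2):
        g=minimize(f,g,method="Nelder-Mead",options=dict(initial_simplex=np.array([g]+[np.array(g)+d for d in np.diag([st,st,st*.01,1.])]),xatol=.02,fatol=.1)).x
    d=(rend(g).astype(int)-K)
    return np.round(g,4),f(g),int(K.sum()/16),[int((d==1).sum()/16),int((d==-1).sum()/16)]
def load(n): return cv2.imread(f"pics/{n}.png"),{k:np.array(v) for k,v in json.load(open(f"pics/{n}.json")).items()}
E
python3 - <<'E'
from h import *
print(clipfit(*load("w2"),(270,55,370,300),105,[597,-92,-.2,5]))
print(clipfit(*load("w1"),(440,75,640,305),105,[597,-92,-.2,5]))
print(clipfit(*load("w1"),(50,110,175,325),71,[464,345,-.15,5]))
print("rod from w2",rodfit(*load("w2"),(45,170,160,318),106))
print("green rod w2",rodfit(*load("w2"),(550,180,590,335),71))
E
```

```text
(array([ 5.970201e+02, -9.118360e+01, -2.000000e-01,  4.757800e+00]), 254.1875, 14060, [246, 8])
(array([ 5.968294e+02, -9.203900e+01, -2.025000e-01,  3.053800e+00]), 1922.0, 13637, [1869, 52])
(array([ 4.659164e+02,  3.488598e+02, -1.568000e-01,  3.356000e+00]), 2669.0, 10887, [2628, 40])
rod from w2 (array([572.1, 137.8]), np.float32(0.1567), array([ 22.1, 171.1], dtype=float32), [[53, 177, 45, 56, 1095], [116, 279, 38, 39, 674]])
green rod w2 (array([ 460.6, -338.5]), np.float32(0.1306), array([ 20.4, 184.5], dtype=float32), [[558, 186, 23, 56, 1043], [568, 292, 15, 40, 496]])
```

```bash
python3 -c "
from h import *
goal(567.6,137.7,260,.1533)
goal(567.6,137.7,201,.1533)"
```

```text
goal travel [-67.1, -219.0, 90.8] dr [-0.0013, -0.0011, -0.3508] len 246
goal travel [-67.2, -218.9, 149.8] dr [-0.0013, -0.0011, -0.3508] len 274
```

Call:
move_arm --fingers '[85, 85, 85, 85, 85, 85, 85, 85, 60, 60]' --travel '[[-13, -44, 10], [-27, -88, 25], [-40, -132, 40], [-54, -175, 60], [-67, -219, 85], [-67, -219, 91], [-67, -219, 91], [-67, -219, 91], [-67, -219, 91], [-67, -219, 91]]' --dr '[[0, 0, -0.07], [0, 0, -0.14], [0, 0, -0.21], [0, 0, -0.28], [-0.001, -0.001, -0.351], [-0.001, -0.001, -0.351], [-0.001, -0.001, -0.351], [-0.001, -0.001, -0.351], [-0.001, -0.001, -0.351], [-0.001, -0.001, -0.351]]'

```text
clock: 3.45
position: [568.7, 135.3, 260.6]
ee_rot: [0.997, 0.075, 0.001, -0.0]
contact_force: [0.2, -0.3, -0.0]
gripper_width: 60.4
grasp_force: 0.0
```

```bash
python3 -c "
from h import *
goal(567.6,137.7,201,.1533)"
```

```text
goal travel [-0.8, -2.5, 59.6] dr [-0.0006, -0.0017, -0.0036] len 60
```

Call:
move_arm --fingers '[60, 60, 60, 60, 0, 0, 0, 0, 0, 0]' --travel '[[-0.8, -2.5, 20], [-0.8, -2.5, 40], [-0.8, -2.5, 59.6], [-0.8, -2.5, 59.6], [-0.8, -2.5, 59.6], [-0.8, -2.5, 59.6], [-0.8, -2.5, 59.6], [-0.8, -2.5, 59.6], [-0.8, -2.5, 59.6], [-0.8, -2.5, 59.6]]' --dr '[[0, 0, -0.004], [0, 0, -0.004], [0, 0, -0.004], [0, 0, -0.004], [0, 0, -0.004], [0, 0, -0.004], [0, 0, -0.004], [0, 0, -0.004], [0, 0, -0.004], [0, 0, -0.004]]'

```text
clock: 4.45
position: [567.9, 138.0, 201.7]
ee_rot: [0.997, 0.078, 0.001, 0.0]
contact_force: [1.0, -4.9, 6.3]
gripper_width: 13.9
grasp_force: 58.5
```

```bash
python3 -c "
from h import *
for i in range(3):
    print(np.round(arm.read_state()['position'],2)); arm.get_image('wrist')
goal(596.9,-91.4,270,-.2)"
```

```text
[567.87 137.97 201.65]
[567.86 137.96 201.65]
[567.87 137.98 201.68]
goal travel [-6.7, 231.1, -68.2] dr [0.0002, -0.002, 0.3556] len 241
```

Call:
move_arm --fingers '[0, 0, 0, 0, 0, 0]' --travel '[[0, 0, -5], [0, 0, -20], [0, 0, -45], [0, 0, -68], [0, 0, -68], [0, 0, -68]]' --dr '[[0, 0, 0], [0, 0, 0], [0, 0, 0], [0, 0, 0], [0, 0, 0], [0, 0, 0]]'

```text
clock: 5.2
position: [566.9, 138.7, 268.0]
ee_rot: [0.997, 0.077, 0.0, -0.001]
contact_force: [0.5, -0.2, -1.7]
gripper_width: 14.2
grasp_force: 58.4
```

```bash
python3 - <<'E'
from h import *
im,m=shot("wrist","w3")
json.dump({k:np.array(v).tolist() for k,v in m.items()},open("pics/w3.json","w"))
s=arm.read_state();print(s["position"],s["gripper_width"])
goal(596.9,-91.4,270,-.2)
E
```

```text
[566.64390939 138.57324604 267.11274172] 13.894121666429394
goal travel [-5.6, 231.9, -3.0] dr [-0.0001, 0.0017, 0.3548] len 232
```

View pics/w3.png

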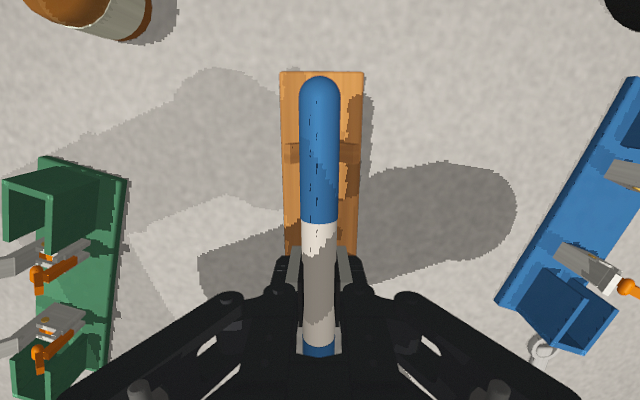

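The rod hangs straight in the pads, its blue front end from (319,77) to row 222. I'll fit its in-hand pose from the tangent rays.

```bash
cat >> h.py <<'E'
from scipy.optimize import least_squares
CT=np.array([78.3,0,31.7]);CR=np.array([[0,.952,.305],[1,0,0],[0,.305,-.952]])
def inhand(im,m,bx,hue,ex=90,zfix=None):
    """rod in the tool frame from its far end: x,y,z of the middle, slope y/x, slope z/x"""
    c0,r0,c1,r1=bx;hsv=cv2.cvtColor(im,cv2.COLOR_BGR2HSV)
    k=np.zeros(im.shape[:2],np.uint8);k[r0:r1,c0:c1]=((abs(hsv[...,0].astype(int)-hue)<14)&(hsv[...,1]>70))[r0:r1,c0:c1]
    k=cv2.morphologyEx(k,cv2.MORPH_CLOSE,np.ones((5,5),np.uint8))
    c=max(cv2.findContours(k,cv2.RETR_EXTERNAL,cv2.CHAIN_APPROX_NONE)[0],key=cv2.contourArea)[:,0]
    c=c[c[:,1]<c[:,1].max()-12];u=und(c,m);d=np.c_[u,np.ones(len(u))]@F@CR.T;d/=np.linalg.norm(d,axis=1)[:,None]
    def f(p):
        a=np.array([1,p[3],p[4]]);a/=np.linalg.norm(a);M=np.array([p[0],p[1],p[2]])
        t=np.linspace(-82,82,165);Q=M+t[:,None]*a-CT       # points of the axis (between sphere centres)
        D=np.linalg.norm(np.cross(Q[None],d[:,None]),axis=2).min(1)
        return np.r_[D-7.85,(p[4])*5]
    r=least_squares(f,[0,0,155,0,0],x_scale=[1,1,1,.01,.01],loss="soft_l1",f_scale=.3)
    return np.round(r.x,3),np.sqrt(np.mean(r.fun**2)).round(3),len(c),c.min(0),c.max(0)
E
python3 - <<'E'
from h import *
print(inhand(*load("w3"),(290,70,350,225),105))
E
```

```text
(array([-4.39000e-01,  4.10000e-02,  1.54639e+02,  1.00000e-03,
        1.30000e-02]), np.float64(0.123), 285, array([299,  76], dtype=int32), array([339, 210], dtype=int32))
```

Call:
move_arm --fingers '[0, 0, 0, 0, 0, 0, 0, 0, 0]' --travel '[[-1, 40, -3], [-2, 80, -3], [-3, 120, -3], [-4, 160, -3], [-5, 200, -3], [-5.6, 232, -3], [-5.6, 232, -3], [-5.6, 232, -3], [-5.6, 232, -3]]' --dr '[[0, 0, 0.06], [0, 0, 0.12], [0, 0, 0.18], [0, 0, 0.24], [0, 0, 0.3], [0, 0.002, 0.355], [0, 0.002, 0.355], [0, 0.002, 0.355], [0, 0.002, 0.355]]'

```text
clock: 6.15
position: [597.3, -90.8, 270.0]
ee_rot: [0.995, -0.099, 0.0, -0.0]
contact_force: [-0.1, 0.7, -0.6]
gripper_width: 14.0
grasp_force: 58.7
```

```bash
python3 - <<'E'
from h import *
im,m=shot("wrist","w4")
json.dump({k:np.array(v).tolist() for k,v in m.items()},open("pics/w4.json","w"))
s=arm.read_state();print(s["position"])
print(clipfit(*load("w2"),(270,55,370,300),105,[597,-92,-.2,5])[0])
goal(596.9,-91.4,238,-.2);goal(596.9,-91.4,200.6,-.2)
E
```

```text
[597.44868456 -90.51304721 270.31180921]
[ 5.970201e+02 -9.118360e+01 -2.000000e-01  4.757800e+00]
goal travel [-0.4, 1.0, 32.3] dr [-0.0002, -0.0007, 0.0017] len 32
goal travel [-0.4, 1.0, 69.7] dr [-0.0002, -0.0007, 0.0017] len 70
```

View pics/w4.png

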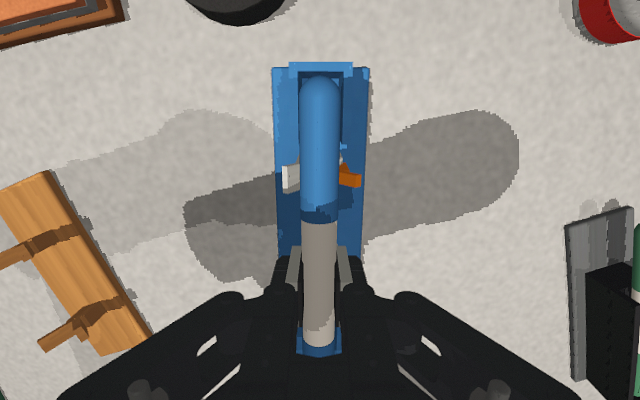

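The rod (columns 300–339) sits between the guard walls (289–352), about 1 mm left of centre, which agrees with the fit. I'll descend and press.

Call:
move_arm --fingers '[0, 0, 0, 0, 0, 0, 0, 0]' --travel '[[-0.4, 1, 12], [-0.4, 1, 24], [-0.4, 1, 32], [-0.4, 1, 38], [-0.4, 1, 44], [-0.4, 1, 50], [-0.4, 1, 50], [-0.4, 1, 50]]' --dr '[[0, 0, 0.001], [0, 0, 0.001], [0, 0, 0.001], [0, 0, 0.001], [0, 0, 0.001], [0, 0, 0.001], [0, 0, 0.001], [0, 0, 0.001]]'

```text
clock: 7.0
position: [597.5, -92.0, 221.3]
ee_rot: [0.995, -0.1, 0.002, -0.0]
contact_force: [0.8, 2.0, -1.1]
gripper_width: 13.6
grasp_force: 58.7
```

```bash
python3 - <<'E'
from h import *
goal(596.9,-91.4,200.6,-.2)
E
```

```text
goal travel [-0.8, -0.5, 20.7] dr [-0.001, -0.0032, -0.0004] len 21
```

Call:
move_arm --fingers '[0, 0, 0, 0, 0, 0, 0, 0]' --travel '[[-0.5, -0.3, 4], [-0.5, -0.3, 8], [-0.5, -0.3, 12], [-0.5, -0.3, 16], [-0.5, -0.3, 19], [-0.5, -0.3, 21], [-0.5, -0.3, 21], [-0.5, -0.3, 21]]' --dr '[[0, 0, 0], [0, 0, 0], [0, 0, 0], [0, 0, 0], [0, 0, 0], [0, 0, 0], [0, 0, 0], [0, 0, 0]]'

```text
clock: 7.8
position: [596.3, -91.9, 201.5]
ee_rot: [0.995, -0.1, 0.0, 0.0]
contact_force: [-4.3, 5.2, 11.3]
gripper_width: 14.0
grasp_force: 60.2
```

```bash
python3 - <<'E'
from h import *
s=arm.read_state();print(np.round(s["position"],1),np.round(s["contact_force"],1))
im,m=shot("wrist","w5")
json.dump({k:np.array(v).tolist() for k,v in m.items()},open("pics/w5.json","w"))
print(inhand(*load("w5"),(290,60,350,215),105))
E
```

```text
[596.3 -91.9 201.5] [-4.3  5.2 11.3]
(array([ 3.49570e+01,  5.54000e-01,  1.24418e+02, -6.00000e-03,
       -1.69000e-01]), np.float64(2.194), 379, array([290,  60], dtype=int32), array([349, 201], dtype=int32))
```

View pics/w5.png

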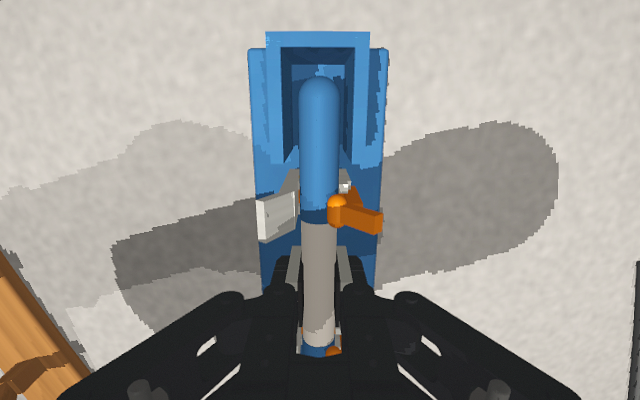

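The jaw nose at (337,207) is over the rod. I'll press slightly more and then read the force.

Call:
move_arm --fingers '[0, 0, 0, 0]' --travel '[[0, 0, 1], [0, 0, 2], [0, 0, 2.5], [0, 0, 2.5]]' --dr '[[0, 0, 0], [0, 0, 0], [0, 0, 0], [0, 0, 0]]'

```text
clock: 8.25
position: [596.3, -91.8, 201.3]
ee_rot: [0.995, -0.1, 0.001, 0.0]
contact_force: [-9.0, 6.9, 23.3]
gripper_width: 13.9
grasp_force: 61.4
```

The force rises without motion, so the rod is bottomed out. I'll release and retreat.

Call:
move_arm --fingers '[45, 45, 45, 45, 45, 45, 45, 45, 45]' --travel '[[0, 0, -1.5], [0, 0, -1.5], [0, 0, -1.5], [0, 0, -1.5], [0, 0, -20], [0, 0, -60], [0, 0, -100], [0, 0, -140], [0, 0, -150]]' --dr '[[0, 0, 0], [0, 0, 0], [0, 0, 0], [0, 0, 0], [0, 0, 0], [0, 0, 0], [0, 0, 0], [0, 0, 0], [0, 0, 0]]'

```text
clock: 9.15
position: [597.5, -92.3, 352.5]
ee_rot: [0.995, -0.1, 0.005, -0.0]
contact_force: [0.9, -0.0, 1.0]
gripper_width: 45.0
grasp_force: 0.0
```

```bash
python3 - <<'E'
from h import *
im,m=shot("wrist","w6")
json.dump({k:np.array(v).tolist() for k,v in m.items()},open("pics/w6.json","w"))
cv2.imwrite("pics/w6c.png",im[40:300,200:640])
goal(470,-340,350,.13)
E
```

```text
goal travel [-75.4, 268.1, 0.7] dr [-0.0001, -0.0098, -0.3304] len 279
```

View pics/w6c.png

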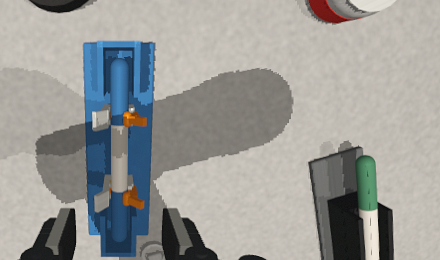

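The blue rod lies in the station with both jaws closed over it (noses at crop (133,119) and (135,200)). On to the channel.

Call:
move_arm --fingers '[60, 60, 60, 60, 60, 60, 60, 60, 60]' --travel '[[-13, 45, 0], [-26, 90, 0], [-39, 135, 0], [-52, 180, 0], [-64, 225, 0], [-75, 268, 0], [-75, 268, 0], [-75, 268, 0], [-75, 268, 0]]' --dr '[[0, 0, -0.055], [0, 0, -0.11], [0, 0, -0.165], [0, 0, -0.22], [0, 0, -0.275], [0, 0, -0.33], [0, 0, -0.33], [0, 0, -0.33], [0, 0, -0.33]]'

```text
clock: 10.1
position: [469.6, -339.2, 346.0]
ee_rot: [0.998, 0.065, 0.0, -0.001]
contact_force: [0.4, -0.8, -0.0]
gripper_width: 60.2
grasp_force: 0.0
```

```bash
python3 - <<'E'
from h import *
im,m=shot("wrist","w7")
json.dump({k:np.array(v).tolist() for k,v in m.items()},open("pics/w7.json","w"))
s=arm.read_state();print(s["position"],s["ee_rot"])
c=proj([[460.6,-338.5,46]],m)[0].astype(int);print(c)
r=rodfit(im,m,(c[0]-40,c[1]-130,c[0]+40,c[1]+130),71);print(r)
E
```

```text
[ 469.90598871 -338.88850373  346.34838201] [ 9.97882063e-01  6.50472699e-02  3.34773765e-04 -3.58702006e-04]
[316 204]
(array([ 461. , -338.1]), np.float32(0.1078), array([ 16.5, 179.6], dtype=float32), [[308, 103, 20, 68, 1213], [307, 236, 18, 52, 784]])
```

```bash
python3 -c "
from h import *
goal(528.6,-330.8,250,.1078);goal(528.6,-330.8,201,.1078)"
```

```text
goal travel [59.2, -0.3, 96.4] dr [-0.0007, -0.0007, 0.0224] len 113
goal travel [59.1, -0.3, 145.4] dr [-0.0007, -0.0007, 0.0224] len 157
```

Call:
move_arm --fingers '[60, 60, 60, 60, 60, 60]' --travel '[[30, 0, 33], [59, 0, 66], [59, 0, 96], [59, 0, 96], [59, 0, 96], [59, 0, 96]]' --dr '[[0, 0, 0.01], [0, 0, 0.022], [0, 0, 0.022], [0, 0, 0.022], [0, 0, 0.022], [0, 0, 0.022]]'

```text
clock: 10.75
position: [528.8, -331.9, 253.5]
ee_rot: [0.999, 0.054, 0.002, 0.001]
contact_force: [0.4, 0.6, 0.6]
gripper_width: 59.5
grasp_force: 0.0
```

```bash
python3 -c "
from h import *
goal(528.6,-330.8,201,.1078)"
```

```text
goal travel [-0.4, -1.2, 52.5] dr [0.0021, -0.0048, 0.0006] len 52
```

Call:
move_arm --fingers '[60, 60, 60, 60, 0, 0, 0, 0, 0, 0]' --travel '[[0, -1, 20], [0, -1, 40], [0, -1, 52], [0, -1, 52], [0, -1, 52], [0, -1, 52], [0, -1, 52], [0, -1, 52], [0, -1, 52], [0, -1, 52]]' --dr '[[0, 0, 0], [0, 0, 0], [0, 0, 0], [0, 0, 0], [0, 0, 0], [0, 0, 0], [0, 0, 0], [0, 0, 0], [0, 0, 0], [0, 0, 0]]'

```text
clock: 11.75
position: [528.6, -331.2, 200.1]
ee_rot: [0.999, 0.054, 0.002, 0.0]
contact_force: [1.4, 1.4, 3.6]
gripper_width: 14.0
grasp_force: 58.5
```

Call:
move_arm --fingers '[0, 0, 0, 0, 0, 0]' --travel '[[0, 0, -8], [0, 0, -25], [0, 0, -50], [0, 0, -75], [0, 0, -75], [0, 0, -75]]' --dr '[[0, 0, 0], [0, 0, 0], [0, 0, 0], [0, 0, 0], [0, 0, 0], [0, 0, 0]]'

```text
clock: 12.35
position: [527.7, -330.9, 274.4]
ee_rot: [0.999, 0.053, 0.001, -0.0]
contact_force: [-0.3, 0.2, -2.1]
gripper_width: 13.7
grasp_force: 58.5
```

```bash
python3 - <<'E'
from h import *
im,m=shot("wrist","w8")
json.dump({k:np.array(v).tolist() for k,v in m.items()},open("pics/w8.json","w"))
s=arm.read_state();print(s["position"],s["gripper_width"])
ims,ms=shot("side","s8")
Rt=R.from_quat(s["ee_rot"]);
c=proj([s["position"]+Rt.apply([-68,0,155])],ms)[0].astype(int);print(c)
a=ims[c[1]-75:c[1]+75,c[0]-100:c[0]+100];a=cv2.resize(a,(533,400),interpolation=cv2.INTER_CUBIC)
b=cv2.resize(im[100:400,220:420],(267,400))
cv2.imwrite("pics/w8c.png",np.hstack([a,b]))
E
```

```text
[ 527.41749667 -330.86898481  273.45458055] 14.007852970071616
[268 341]
```

View pics/w8c.png

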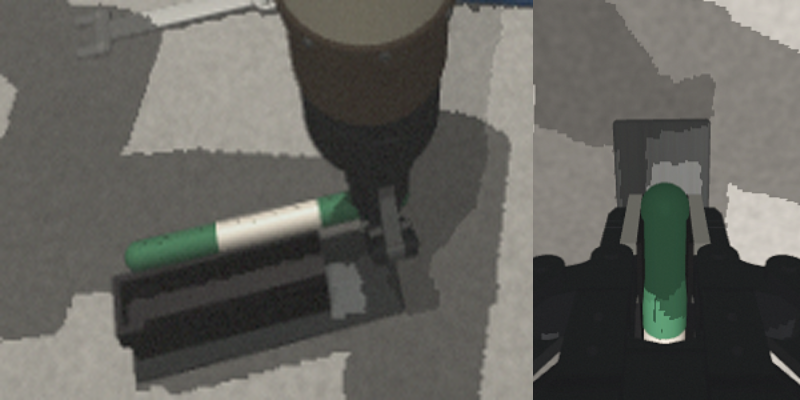

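```bash
python3 - <<'E'
from h import *
im,m=load("w1");hsv=cv2.cvtColor(im,cv2.COLOR_BGR2HSV)
def rest(im,m,bx):
    hsv=cv2.cvtColor(im,cv2.COLOR_BGR2HSV);c0,r0,c1,r1=bx
    k=np.zeros(im.shape[:2],np.uint8);k[r0:r1,c0:c1]=((abs(hsv[...,0].astype(int)-14)<8)&(hsv[...,1]>90))[r0:r1,c0:c1]
    k=cv2.morphologyEx(k,cv2.MORPH_OPEN,np.ones((3,3),np.uint8))
    p=np.argwhere(k)[:,::-1];r=cv2.minAreaRect(unproj(p,10,m)[:,:2].astype(np.float32));return r
print(hsv[85,300],rest(im,m,(280,60,360,255)))
im3,m3=load("w3");print(rest(im3,m3,(270,60,375,255)))
im2,m2=load("w2")
print("supports",unproj([(296,128),(345,130),(305,206),(336,208)],50,m).round(1).tolist())
s=arm.read_state();ms=arm.camera_model("side");Rt=R.from_quat(s["ee_rot"])
for p in(-.06,-.03,0,.03,.06):
    print(p,proj([s["position"]+Rt.apply([-158*np.cos(p),0,155-158*np.sin(p)]),s["position"]+Rt.apply([22,0,155])],ms).round(1).tolist())
E
```

```text
[ 16 151 218] ((580.1505126953125, 139.50015258789062), (177.7989501953125, 59.375633239746094), 8.736273765563965)
((598.3974609375, 142.25579833984375), (141.0366973876953, 59.13106155395508), 8.717631340026855)
supports [[613.7, 163.1, 50.0], [621.2, 121.3, 50.0], [545.7, 141.0, 50.0], [550.1, 112.3, 50.0]]
-0.06 [[216.0, 354.9], [320.9, 329.8]]
-0.03 [[215.3, 353.9], [320.9, 329.8]]
0 [[214.7, 352.9], [320.9, 329.8]]
0.03 [[214.1, 351.8], [320.9, 329.8]]
0.06 [[213.7, 350.7], [320.9, 329.8]]
```

The green rod is held level (both views agree). The rest centre is at (580,139.5), yaw 0.153. I'll carry the rod there, gripping at +68 mm.

```bash
python3 -c "
from h import *
goal(646.8,149.9,273,.153)"
```

```text
goal travel [169.9, -465.3, 0.6] dr [-0.0015, 0.0004, -0.0463] len 495
```

Call:
move_arm --fingers '[0, 0, 0, 0, 0, 0, 0, 0, 0, 0]' --travel '[[8, -22, 0], [23, -64, 0], [39, -106, 0], [54, -148, 0], [69, -190, 0], [85, -232, 0], [100, -274, 0], [115, -316, 0], [131, -358, 0], [146, -400, 0]]' --dr '[[0, 0, 0], [0, 0, -0.01], [0, 0, -0.01], [0, 0, -0.02], [0, 0, -0.02], [0, 0, -0.03], [0, 0, -0.03], [0, 0, -0.04], [0, 0, -0.04], [0, 0, -0.046]]'

```text
clock: 13.45
position: [630.3, 84.0, 272.9]
ee_rot: [0.997, 0.077, -0.0, 0.0]
contact_force: [0.6, -0.3, -1.3]
gripper_width: 14.2
grasp_force: 58.6
```

```bash
python3 -c "
from h import *
goal(646.8,149.9,250,.153)"
```

```text
goal travel [26.4, -62.6, 22.8] dr [0.0009, 0.001, 0.0004] len 72
```

Call:
move_arm --fingers '[0, 0, 0, 0, 0, 0, 0]' --travel '[[13, -31, 0], [26, -62.5, 5], [26, -62.5, 22], [26, -62.5, 22], [26, -62.5, 22], [26, -62.5, 22], [26, -62.5, 22]]' --dr '[[0, 0, 0], [0, 0, 0], [0, 0, 0], [0, 0, 0], [0, 0, 0], [0, 0, 0], [0, 0, 0]]'

```text
clock: 14.15
position: [646.8, 147.2, 253.3]
ee_rot: [0.997, 0.076, 0.002, -0.0]
contact_force: [-0.3, -0.1, -0.3]
gripper_width: 14.2
grasp_force: 58.6
```

```bash
python3 - <<'E'
from h import *
goal(646.8,149.9,201,.153)
im,m=shot("wrist","w9")
json.dump({k:np.array(v).tolist() for k,v in m.items()},open("pics/w9.json","w"))
E
```

```text
goal travel [0.3, -2.7, 52.3] dr [0.0002, -0.003, -0.0008] len 52
```

Call:
move_arm --fingers '[0, 0, 0, 0, 0, 0, 0]' --travel '[[0.3, -2.5, 15], [0.3, -2.5, 30], [0.3, -2.5, 42], [0.3, -2.5, 48], [0.3, -2.5, 52], [0.3, -2.5, 52], [0.3, -2.5, 52]]' --dr '[[0, 0, 0], [0, 0, 0], [0, 0, 0], [0, 0, 0], [0, 0, 0], [0, 0, 0], [0, 0, 0]]'

```text
clock: 14.9
position: [646.5, 150.1, 200.7]
ee_rot: [0.997, 0.077, 0.001, 0.0]
contact_force: [-1.1, -2.6, 0.3]
gripper_width: 14.0
grasp_force: 58.8
```

Call:
move_arm --fingers '[60, 60, 60, 60, 60, 60, 60, 60, 60, 60]' --travel '[[0, 0, 0], [0, 0, 0], [0, 0, 0], [0, 0, -40], [-10, 0, -85], [-40, 0, -120], [-75, 0, -149], [-75, 0, -149], [-75, 0, -149], [-75, 0, -149]]' --dr '[[0, 0, 0], [0, 0, 0], [0, 0, 0], [0, 0, 0], [0, 0, 0], [0, 0, 0], [0, 0, 0], [0, 0, 0], [0, 0, 0], [0, 0, 0]]'

```text
clock: 15.9
position: [572.5, 139.2, 348.5]
ee_rot: [0.997, 0.076, 0.0, 0.0]
contact_force: [-0.1, 0.2, -1.0]
gripper_width: 60.0
grasp_force: 0.0
```

```bash
python3 - <<'E'
from h import *
im,m=shot("wrist","w10")
json.dump({k:np.array(v).tolist() for k,v in m.items()},open("pics/w10.json","w"))
c=proj([[580,139.5,46]],m)[0].astype(int);print(c,arm.read_state()["position"])
print(rodfit(im,m,(c[0]-50,c[1]-140,c[0]+50,c[1]+120),71))
goal(470,340,350,-.157)
E
```

```text
[319 186] [572.66675522 139.16115276 347.94384718]
(array([579.1, 139.3]), np.float32(0.1537), array([ 15.7, 179.1], dtype=float32), [[310, 85, 19, 69, 1197], [311, 221, 17, 53, 783]])
goal travel [-70.9, -214.1, -2.2] dr [0.0009, -0.0001, 0.31] len 226
```

The green rod lies well in the rest. Before regrasping, I'll look at the green station up close.

Call:
move_arm --fingers '[60, 60, 60, 60, 60, 60, 60, 60]' --travel '[[-14, -43, 0], [-28, -86, 0], [-43, -129, 0], [-57, -172, 0], [-71, -214, -2], [-71, -214, -2], [-71, -214, -2], [-71, -214, -2]]' --dr '[[0, 0, 0.06], [0, 0, 0.12], [0, 0, 0.18], [0, 0, 0.24], [0, 0, 0.31], [0, 0, 0.31], [0, 0, 0.31], [0, 0, 0.31]]'

```text
clock: 16.75
position: [469.9, 339.4, 349.9]
ee_rot: [0.997, -0.079, 0.0, 0.001]
contact_force: [0.4, -0.3, -0.3]
gripper_width: 60.1
grasp_force: 0.0
```

```bash
python3 - <<'E'
from h import *
im,m=shot("wrist","w11")
json.dump({k:np.array(v).tolist() for k,v in m.items()},open("pics/w11.json","w"))
print(arm.read_state()["position"])
cs=proj(np.vstack([box(-110,110,-38,38,0,58)@R.from_euler("z",-.157).as_matrix().T+[466,348.9,0]]),m)
b=np.r_[cs.min(0)-5,cs.max(0)+5].astype(int);print(b)
print(clipfit(im,m,tuple(b),71,[466,348.9,-.157,5]))
goal(579.1,139.3,260,.1537)
E
```

```text
[470.07059009 338.96525398 350.25453121]
[254  67 359 311]
(array([ 4.665074e+02,  3.479354e+02, -1.595000e-01,  4.438300e+00]), 351.8125, 13486, [350, 1])
goal travel [139.0, 179.9, 90.6] dr [0.0015, -0.0008, -0.3118] len 245
```

Call:
move_arm --fingers '[60, 60, 60, 60, 60, 60, 60, 60]' --travel '[[28, 36, 10], [56, 72, 25], [84, 108, 45], [112, 144, 65], [139, 180, 90], [139, 180, 90], [139, 180, 90], [139, 180, 90]]' --dr '[[0, 0, -0.06], [0, 0, -0.12], [0, 0, -0.18], [0, 0, -0.24], [0.001, -0.001, -0.312], [0.001, -0.001, -0.312], [0.001, -0.001, -0.312], [0.001, -0.001, -0.312]]'

```text
clock: 17.6
position: [579.1, 140.0, 262.0]
ee_rot: [0.997, 0.077, 0.001, -0.001]
contact_force: [0.4, -0.2, 0.6]
gripper_width: 60.0
grasp_force: 0.0
```

```bash
python3 -c "
from h import *
goal(579.1,139.3,201,.1537)"
```

```text
goal travel [-0.2, 0.7, 61.0] dr [-0.001, -0.0022, 0.0007] len 61
```

Call:
move_arm --fingers '[60, 60, 60, 60, 0, 0, 0, 0, 0, 0]' --travel '[[0, 0.5, 20], [0, 0.5, 40], [0, 0.5, 60.5], [0, 0.5, 60.5], [0, 0.5, 60.5], [0, 0.5, 60.5], [0, 0.5, 60.5], [0, 0.5, 60.5], [0, 0.5, 60.5], [0, 0.5, 60.5]]' --dr '[[0, 0, 0], [0, 0, 0], [0, 0, 0], [0, 0, 0], [0, 0, 0], [0, 0, 0], [0, 0, 0], [0, 0, 0], [0, 0, 0], [0, 0, 0]]'

```text
clock: 18.6
position: [579.4, 139.4, 202.7]
ee_rot: [0.997, 0.078, 0.002, -0.0]
contact_force: [-0.1, -3.5, 7.1]
gripper_width: 14.3
grasp_force: 58.5
```

Call:
move_arm --fingers '[0, 0, 0, 0, 0, 0]' --travel '[[0, 0, -5], [0, 0, -20], [0, 0, -45], [0, 0, -68], [0, 0, -68], [0, 0, -68]]' --dr '[[0, 0, 0], [0, 0, 0], [0, 0, 0], [0, 0, 0], [0, 0, 0], [0, 0, 0]]'

```text
clock: 19.2
position: [578.4, 139.8, 269.0]
ee_rot: [0.997, 0.077, 0.001, -0.001]
contact_force: [-0.7, -0.6, -1.5]
gripper_width: 13.9
grasp_force: 58.4
```

```bash
python3 - <<'E'
from h import *
im,m=shot("wrist","w12")
json.dump({k:np.array(v).tolist() for k,v in m.items()},open("pics/w12.json","w"))
print(arm.read_state()["position"])
print(inhand(im,m,(285,60,355,225),71))
goal(466.5,347.9,270,-.1595)
E
```

```text
[578.2168212  139.59455491 268.10591481]
(array([-3.01000e-01,  2.06000e-01,  1.54212e+02, -2.00000e-03,
        5.30000e-02]), np.float64(0.123), 281, array([299,  77], dtype=int32), array([338, 209], dtype=int32))
goal travel [-78.3, -223.0, -1.6] dr [-0.001, 0.0007, 0.3141] len 236
```

Call:
move_arm --fingers '[0, 0, 0, 0, 0, 0, 0, 0, 0]' --travel '[[-13, -37, -2], [-26, -74, -2], [-39, -111, -2], [-52, -148, -2], [-65, -185, -2], [-78, -223, -2], [-78, -223, -2], [-78, -223, -2], [-78, -223, -2]]' --dr '[[0, 0, 0.05], [0, 0, 0.1], [0, 0, 0.15], [0, 0, 0.2], [0, 0, 0.26], [0, 0, 0.314], [0, 0, 0.314], [0, 0, 0.314], [0, 0, 0.314]]'

```text
clock: 20.15
position: [467.3, 347.1, 269.9]
ee_rot: [0.997, -0.08, -0.0, 0.0]
contact_force: [0.5, 0.1, -0.7]
gripper_width: 14.1
grasp_force: 58.6
```

```bash
python3 - <<'E'
from h import *
im,m=shot("wrist","w13")
json.dump({k:np.array(v).tolist() for k,v in m.items()},open("pics/w13.json","w"))
print(arm.read_state()["position"])
print(inhand(im,m,(290,77,348,225),71))
goal(466.5,347.9,220,-.1595)
g=[466.5,347.9];Rz=R.from_euler("z",-.1595).as_matrix()
for b in clipmodel(4.5):   # overlay of the fitted station
    h=cv2.convexHull(proj(b@Rz.T+[*g,0],m).astype(np.float32)).round().astype(int);cv2.polylines(im,[h],True,(0,0,255),1)
cv2.imwrite("pics/w13c.png",cv2.resize(im[30:330,170:470],(600,600),interpolation=cv2.INTER_CUBIC))
E
```

```text
[467.53253123 346.89503811 270.20170767]
(array([-2.62800e+00,  7.48000e-01,  1.15481e+02, -9.00000e-03,
        2.20000e-02]), np.float64(1.152), 383, array([290,  77], dtype=int32), array([347, 211], dtype=int32))
goal travel [-1.2, -0.9, 50.2] dr [0.0005, 0.0002, -0.0005] len 50
```

View pics/w13c.png

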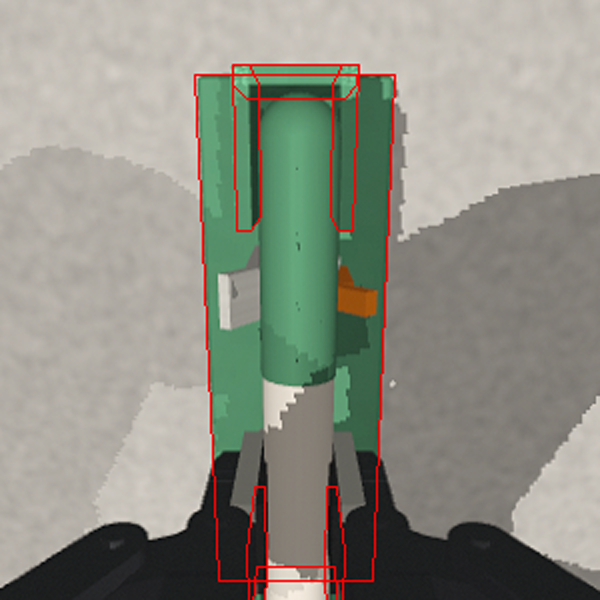

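The fitted model (red) overlies the station; the rod (260–339) sits about 1 mm right of the guard centre, in agreement with the computed −0.9 mm. I'll press down.

Call:
move_arm --fingers '[0, 0, 0, 0, 0, 0, 0, 0]' --travel '[[-1, -0.9, 12], [-1, -0.9, 24], [-1, -0.9, 32], [-1, -0.9, 38], [-1, -0.9, 44], [-1, -0.9, 50], [-1, -0.9, 50], [-1, -0.9, 50]]' --dr '[[0, 0, 0], [0, 0, 0], [0, 0, 0], [0, 0, 0], [0, 0, 0], [0, 0, 0], [0, 0, 0], [0, 0, 0]]'

```text
clock: 21.0
position: [466.5, 349.2, 221.1]
ee_rot: [0.997, -0.079, 0.0, -0.001]
contact_force: [0.2, -0.3, -2.0]
gripper_width: 13.9
grasp_force: 58.6
```

```bash
python3 - <<'E'
from h import *
goal(466.5,347.9,201,-.1595)
E
```

```text
goal travel [0.2, 1.3, 20.1] dr [-0.0011, -0.0008, 0.0009] len 20
```

Call:
move_arm --fingers '[0, 0, 0, 0, 0, 0, 0, 0]' --travel '[[0, 1, 4], [0, 1, 8], [0, 1, 12], [0, 1, 16], [0, 1, 19], [0, 1, 21], [0, 1, 22], [0, 1, 22]]' --dr '[[0, 0, 0], [0, 0, 0], [0, 0, 0], [0, 0, 0], [0, 0, 0], [0, 0, 0], [0, 0, 0], [0, 0, 0]]'

```text
clock: 21.8
position: [466.1, 348.0, 202.4]
ee_rot: [0.997, -0.079, 0.001, -0.0]
contact_force: [-6.3, -2.6, 22.5]
gripper_width: 13.9
grasp_force: 61.2
```

Call:
move_arm --fingers '[0, 0, 0, 0]' --travel '[[0, 0, 1], [0, 0, 2], [0, 0, 2], [0, 0, 2]]' --dr '[[0, 0, 0], [0, 0, 0], [0, 0, 0], [0, 0, 0]]'

```text
clock: 22.2
position: [466.1, 348.1, 202.3]
ee_rot: [0.997, -0.078, 0.001, -0.0]
contact_force: [-10.4, -3.6, 31.9]
gripper_width: 14.0
grasp_force: 62.2
```

Call:
move_arm --fingers '[45, 45, 45, 45, 45, 45, 45, 45, 45, 45]' --travel '[[0, 0, -3], [0, 0, -3], [0, 0, -3], [0, 0, -3], [0, 0, -20], [0, 0, -60], [0, 0, -100], [0, 0, -140], [0, 0, -150], [0, 0, -150]]' --dr '[[0, 0, 0], [0, 0, 0], [0, 0, 0], [0, 0, 0], [0, 0, 0], [0, 0, 0], [0, 0, 0], [0, 0, 0], [0, 0, 0], [0, 0, 0]]'

```text
clock: 23.2
position: [466.4, 348.1, 348.4]
ee_rot: [0.997, -0.079, 0.001, -0.002]
contact_force: [-0.3, 0.1, -0.0]
gripper_width: 44.8
grasp_force: 0.0
```

```bash
python3 - <<'E'
from h import *
im,m=shot("wrist","w14")
json.dump({k:np.array(v).tolist() for k,v in m.items()},open("pics/w14.json","w"))
im6,m6=load("w6")
def crop(im,m,p,yaw):
    c=proj([[p[0],p[1],46]],m)[0].astype(int);return cv2.resize(im[c[1]-120:c[1]+120,c[0]-80:c[0]+80],(400,600),interpolation=cv2.INTER_CUBIC)
cv2.imwrite("pics/fin.png",np.hstack([crop(im,m,(466.5,347.9),0),crop(im6,m6,(597,-91.4),0)]))
def white(im,m,p):   # centre of the white band relative to the seat
    c=proj([[p[0],p[1],46]],m)[0].astype(int);hsv=cv2.cvtColor(im,cv2.COLOR_BGR2HSV)
    k=np.zeros(im.shape[:2],np.uint8);k[c[1]-28:c[1]+28,c[0]-9:c[0]+9]=(hsv[...,1]<45)[c[1]-28:c[1]+28,c[0]-9:c[0]+9]
    W=unproj(np.argwhere(k)[:,::-1],46,m)[:,:2]
    return np.round(R.from_euler("z",-p[2]).as_matrix()[:2,:2]@(np.array(cv2.minAreaRect(W.astype(np.float32))[0])-p[:2]),1)
print(white(im,m,(466.5,347.9,-.1595)),white(im6,m6,(597,-91.4,-.2)))
E
```

```text
[0.7 1.4] [-0.2  0.7]
```

View pics/fin.png

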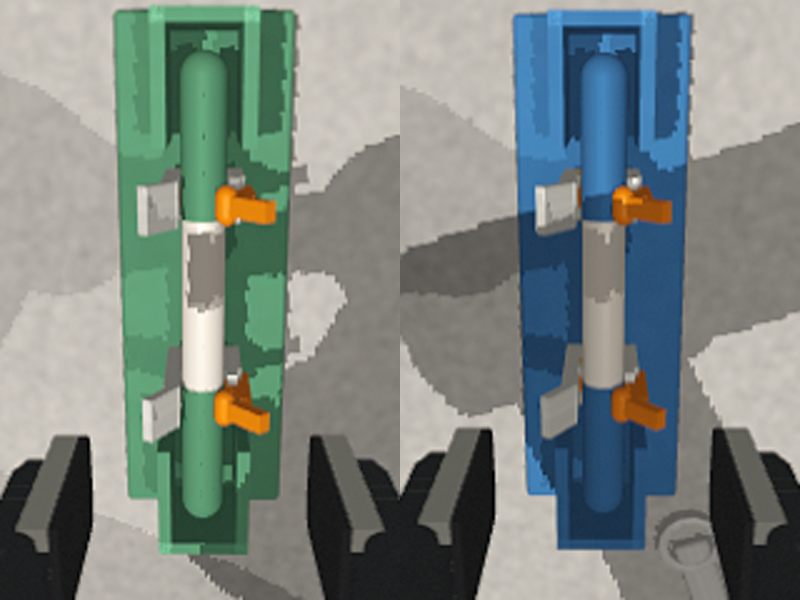

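Both rods lie centred in their stations with the orange noses over them. One numeric check: compare jaw positions against the empty, closed state.

```bash
python3 - <<'E'
from h import *
for n,p in(("w2",(597,-91.4,-.2)),("w6",(597,-91.4,-.2)),("w11",(466.5,347.9,-.1595)),("w14",(466.5,347.9,-.1595))):
    im,m=load(n);hsv=cv2.cvtColor(im,cv2.COLOR_BGR2HSV);Rz=R.from_euler("z",p[2]).as_matrix();o=[]
    for x in(-38,38):
        c=proj([Rz@[x,-18,72]+[p[0],p[1],0]],m)[0].astype(int)
        k=np.zeros(im.shape[:2],np.uint8);sl=np.s_[c[1]-22:c[1]+22,c[0]-24:c[0]+24]
        k[sl]=((abs(hsv[...,0].astype(int)-14)<8)&(hsv[...,1]>170))[sl]
        W=(unproj(np.argwhere(k)[:,::-1],72,m)-[p[0],p[1],0])@Rz
        o.append((len(W),np.round(np.percentile(W[:,1],[2,50,98]),1).tolist()))
    print(n,o)
E
```

```text
w2 [(344, [-22.0, -11.2, 2.8]), (309, [-22.6, -10.4, 0.9])]
w6 [(266, [-22.4, -12.5, -4.4]), (255, [-22.3, -12.3, -4.1])]
w11 [(358, [-22.4, -11.6, 2.6]), (340, [-22.7, -11.2, 1.1])]
w14 [(305, [-23.0, -13.2, -4.5]), (284, [-22.6, -12.1, -4.0])]
```

The jaw outer edges are within 1 mm of the closed state at all four. I'll hand it in.

```bash
python3 -c "
from bench import arm
print(arm.job_done())"
```

```text
the job is handed in; nothing more can be done
None
```

The job is handed in at about 23 s of the 67 s allowed; the pass/fail verdict was not returned. Both rods lie in their own stations, about 1.5 mm or less from the seat along and across, with all four jaws within 1 mm of their closed position.

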